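# Press a label holder home on the bare bay of a parts rack

### The arm

A 6-joint arm with a two-finger parallel gripper is mounted at the origin on a cart in front of the work surface, level with it; the furniture and walls round the work are solid. World frame = base frame: x ahead of the robot, y to its left, z up, the work surface at z = 0. Lengths are in m, angles in rad, forces in N, time in s.
With the tool pointing down it reaches from about 0.3 to 0.95 m from the base axis. Payload 3.1 kg.
Tool frame: the origin (TCP) lies on the centre line of the jaws, within the pads' length; the fingertips stand 14 mm ahead of it and the grasp point (between the pads) lies 5 mm behind it; x points along the fingers, y is the direction in which the jaws open and shut, and the axes are right-handed (so a half turn about x gives the same grasp; the last joint's range is limited). The gripper opens to 85 mm and grips with 20 to 120 N. Pads are 22 mm wide; open, the fingers measure 114 mm over their backs; the gripper's body (76 mm by 85 mm) begins 54 mm behind the grasp point. The pads swing forward as they close: fully open they stand 13 mm farther back than shut.
Start: joints at [1.207, 0.308, 1.634, -0, 1.2, -0.07], TCP at [0.181, 0.598, 0.245] pointing down, gripper open.
Joint ranges: [-3.06, 3.06], [-0.79, 1.96], [0.05, 2.63], [-1.19, 4.34], [0.05, 2.64], [-2.94, 2.94]. Speed limits (rad/s): [2.79, 2.79, 3.14, 3.14, 3.14, 3.14].

### API

Orientations are given as a unit quaternion [w, x, y, z].
In Python, from plant import arm, viewer gives the robot as it stands.
- The arm moves only by the shell command python3 -m pendant 'ROWS'. ROWS is a JSON object of lists of equal length, an entry for each row: "offset": the shift along the world's x, y, z in cm, a list of three; "angular": the turn, a rotation vector about the world's x, y, z in degrees, a list of three; "gripper": the finger opening in cm, from 0 to 8.54. In form: {"offset": [[dx, dy, dz], ...], "angular": [[ax, ay, az], ...], "gripper": [gripper, ...]}. A call has 1 to 8 rows; each row is the pose to reach, as a shift and turn from the pose measured when the call began; what a row does not reach only later rows make up. A row lasts 1/8 s, in which the tool goes at most 62.5 mm and 10.7 degrees, less where a joint would pass 70% of its speed; a pose out of reach is approached as far as the arm can. A call with a gripper value outside its range is refused whole. The fingers move at their own pace and stop on an object; the grip force is fixed at half the most. Time passes only in rows, so rows that repeat a pose let the fingers close. It gives the time, the measured TCP pose, the force and the opening at its end, in the units of the state.
- arm.read_state(): the state, without advancing time (a new reading comes with each control period).
- viewer.snapshot(name): name is "side" or "top" or "wrist"; returns (picture, depth): 384x512x3 uint8, red, green, blue; 384x512 float32, m along the optical axis (not along the pixel's ray), 0 where there is no reading.
- viewer.camera_model(name): a dict with "mtx" (3x3 intrinsics, pixels), "extrinsics" (4x4, takes a point from world to camera coordinates). Camera axes: x right, y down, z forward; pixel columns grow to the right and rows downward; lengths in m; the calibration is good to about 2 mm. The wrist camera is an equidistant fisheye: a pixel r from the principal point sees the ray r / f radians off the axis. A picture is of the moment at which its call begins: read the wrist's pose just before it. camera_model takes no time and is no camera call; for the wrist camera it gives the pose at the moment of the call.
- arm.sign_off(): hands the job in, once; it reports no verdict.
The state is a dict: "time_s": time; "joint_positions": joint angles; "qd": joint speeds; "joint_efforts": joint torques, N m; "tool_pos": TCP position; "tool_rot": TCP orientation; "ft_force": force on the tool from outside, world axes, zero at the start; "ft_torque": the same for the moment, N m; "gripper_width": opening from 0.0 (shut) to 1.0 (fully open).
Only numpy, scipy, OpenCV 4.12 (cv2) and the standard library are available. Lean on these libraries where they do the work, as an engineer would, in place of code of your own. Each camera call takes 0.05 s, during which the arm holds its last target.

### The job

One bay of the small three-bay parts rack has no label holder: take the spare label holder off its rail stand and fit it over that bay's lip, face to the outside and tongue behind the lip, pushing it straight down by feel against the sprung strip until it is fully home, standing straight. Keep hold of it and finish while still pressing it home with the gripper, so that its screw can be put in: do not let go. Leave the coffee cup, the spray can and the loose bracket where they stand.

Things in the scene. Friction and masses are not known exactly. Their poses are not given: they have to be found in the camera images.
- holder: Spare label holder, grey plastic, 60 g, hanging on the stand's rail: an inverted U with a tab on top. Origin: centre of the web's underside. z up, +x from face (blank card) to tongue. Web 14 x 84 (y) x 4 mm, z 0 to 4. Face 3 mm thick, 84 wide, inner side x -4, down to z -44. Tongue 3 mm thick, 60 wide, inner side x +4, down to z -38. Slot 8 mm wide, flared below
- tab_top (a point): Top centre of the holder's grip tab, 45 mm above its origin, axes as the holder. Tab: solid block 12 (x) x 30 (y) mm, from 4 to 45 mm above the holder's origin, centred. Pinch its upper part from above, across the 12 or the 30 mm
- face (a point): Middle of the holder's face plate (outer side, with the card): 7 mm to the -x side of the holder's origin and 18 mm below it. It ends on the outer side of the lip
- bare_front: Fixed aluminium front of the one bay without a holder; which of the three bays varies. Origin on the worktop under the lip's middle; +x into the rack, y along the lip, z up. Lip: upright sheet 3 mm thick (x +-1.5), 98 mm long, top at z 90 mm; 18 mm free behind it. Cheeks at its ends (|y| 48 to 51, x -9 to 22, z to 86 mm) leave the 84 mm holder about 6 mm each side
- lip_top (a point): Middle of the bare lip's top edge, 90 mm above the worktop, axes as bare_front. The holder is home when its origin lies here with its axes along these (its x into the rack): the web then sits on the lip
- seat (a joint): Downward travel (m) of the sprung strip behind the bare lip; at 0 its top is 32.5 mm below the lip's top. The tongue meets it about 6 mm short of home. It pushes back with 3 N at first and 6 to 7 N at home (joint about 0.006), where the web meets the solid lip. Let go, the holder springs up
- stand: Fixed stand for the spare holder: dark steel foot 70 x 130 x 12 mm, upright aluminium rail 6 mm thick (x), 100 mm long (y), top 70 mm above the worktop. Origin under its middle, on the worktop. Lift the holder straight up by over 45 mm to clear the rail
- rack: Fixed painted rack of three bays, 110 mm apart along y, 336 mm long, axes as bare_front, origin on the worktop under the middle bay's lip. Cartons in it reach about 80 mm high, its back wall (148 mm behind the lips) 110 mm. The other two bays carry fixed holders like the spare one, their tabs 135 mm above the worktop
- coffee_cup: Bystander: white paper coffee cup, 71 mm across, 86 mm high, origin under its middle
- spray_can: Bystander: spray can, 65 mm across, 178 mm high, origin under its middle
- bracket_long: Bystander: white printed angle bracket lying on the worktop, 41 x 69 x 16 mm, origin under its middle
Not all that is in view belongs to the job. Leave any blue look-alike of the holder alone.

How it is judged:
By the outcome, as a careful person would: the job done as asked, in the order asked, and still so for the second after the job is handed in, while the arm keeps its last pose, push and grip.
It also fails if it takes over 32 s, if anything falls off the work surface, if the arm or the gripper's body presses on something with over 40 N, if the wrist force passes 120 N, or if a joint passes its speed limit or range.

## Working session

There is one attempt and no reset: what is moved stays moved. The work goes in short steps, Python scripts to look and compute and a shell command to move; the robot and the scene stay as the last step left them, time stands still between calls to the robot, and variables do not carry over. Pictures are saved under pics/ and viewed, and the job is handed in when it is done.

```bash
ls; mkdir -p pics; cat > h.py <<'E'
import numpy as np, cv2
from plant import arm, viewer
def snap(n,tag):
    m=viewer.camera_model(n); p,d=viewer.snapshot(n)
    np.savez(f'pics/{tag}.npz',p=p,d=d,K=m['mtx'],E=m['extrinsics'])
    cv2.imwrite(f'pics/{tag}.png',p[:,:,::-1]); return p,d,m
def load(tag):
    z=np.load(f'pics/{tag}.npz'); return z['p'],z['d'],np.array(z['K']),np.array(z['E'])
def cloud(tag):
    p,d,K,E=load(tag)
    v,u=np.mgrid[0:d.shape[0],0:d.shape[1]]
    P=np.stack([(u-K[0,2])/K[0,0]*d,(v-K[1,2])/K[1,1]*d,d],-1)
    R=E[:3,:3];t=E[:3,3]
    W=(P-t)@R
    W[d==0]=np.nan
    return W
E
python3 - <<'E'
from h import *
print(arm.read_state())
for n in('top','side'):
    p,d,m=snap(n,n+'0'); print(n,m)
E
```

```text
pics
{'time_s': 0.0, 'joint_positions': array([ 1.20732361e+00,  3.09015607e-01,  1.63518668e+00,  3.09463480e-05,
        1.19967183e+00, -6.97110489e-02]), 'qd': array([ 0.00041541,  0.0002096 , -0.00043331,  0.00065558,  0.00089398,
        0.00073743]), 'joint_efforts': array([-3.49123839e-04, -4.15276229e+01, -2.76656896e+01, -1.49921552e-04,
        1.03787065e-02, -1.03498539e-05]), 'tool_pos': array([0.18071792, 0.59748721, 0.24404036]), 'tool_rot': array([ 0.6993086 ,  0.10270568,  0.69967519, -0.10427684]), 'ft_force': array([-0.95790156, -0.27529734, -0.38160142]), 'ft_torque': array([ 0.01373215, -0.01523645,  0.00587228]), 'gripper_width': 0.9997369392369873}
top {'mtx': array([[420.29251883,   0.        , 250.61879717],
       [  0.        , 420.29251883, 188.77621251],
       [  0.        ,   0.        ,   1.        ]]), 'extrinsics': array([[ 0.01505742, -0.99988283, -0.0027561 , -0.0792101 ],
       [-0.97872221, -0.01417452, -0.20469957,  0.46341408],
       [ 0.20463652,  0.0057797 , -0.97882097,  1.20420747],
       [ 0.        ,  0.        ,  0.        ,  1.        ]])}
side {'mtx': array([[379.3041792 ,   0.        , 249.66612086],
       [  0.        , 379.3041792 , 191.14987759],
       [  0.        ,   0.        ,   1.        ]]), 'extrinsics': array([[ 0.94154248, -0.33596917, -0.02494946, -0.47681118],
       [-0.2014197 , -0.50201255, -0.84107877,  0.11959941],
       [ 0.2700516 ,  0.79693671, -0.54033695,  1.15733258],
       [ 0.        ,  0.        ,  0.        ,  1.        ]])}
```

View pics/top0.png

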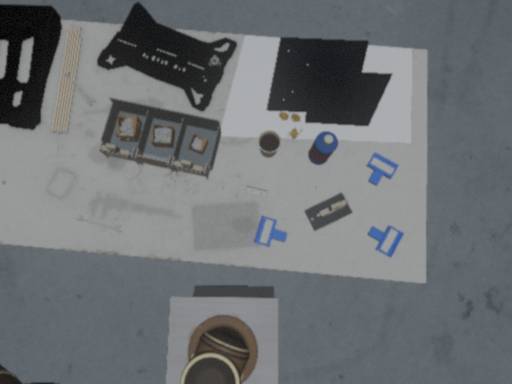

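View pics/side0.png

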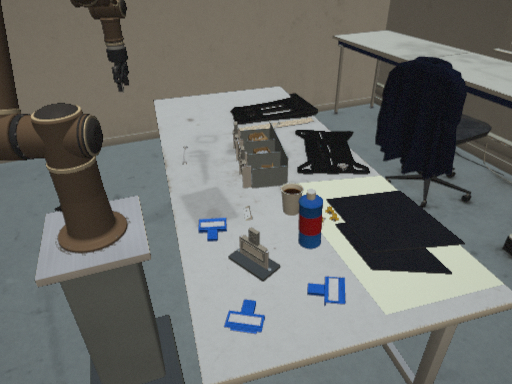

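```bash
python3 - <<'E'
from h import *
p,d,K,E=load('top0')
a=cv2.resize(p[90:185,90:230],None,fx=5.5,fy=5.5,interpolation=cv2.INTER_CUBIC)
cv2.imwrite('pics/t_rack.png',a[:,:,::-1])
a=cv2.resize(p[180:240,290:370],None,fx=8,fy=8,interpolation=cv2.INTER_CUBIC)
cv2.imwrite('pics/t_stand.png',a[:,:,::-1])
p,d,K,E=load('side0')
a=cv2.resize(p[110:290,170:350],None,fx=3.3,fy=3.3,interpolation=cv2.INTER_CUBIC)
cv2.imwrite('pics/s_all.png',a[:,:,::-1])
for t in('top0','side0'):
    W=cloud(t); print(t)
    if t=='top0': q=[(328,212),(320,212),(112,147),(140,153),(160,158),(180,163),(205,168),(269,140),(326,138)]
    else: q=[(254,235),(245,250),(253,262),(247,175),(240,150)]
    for u,v in q: print((u,v),W[v,u].round(4))
E
```

```text
top0
(328, 212) [ 0.3944 -0.297   0.0709]
(320, 212) [ 0.3933 -0.273   0.0762]
(112, 147) [0.5611 0.3207 0.1359]
(140, 153) [0.5677 0.2622 0.0578]
(160, 158) [0.5535 0.2015 0.0557]
(180, 163) [0.528  0.1334 0.0954]
(205, 168) [0.5161 0.0612 0.0877]
(269, 140) [ 0.6104 -0.1254  0.069 ]
(326, 138) [ 0.5824 -0.2771  0.1764]
side0
(254, 235) [ 0.4066 -0.3199  0.1044]
(245, 250) [ 0.3889 -0.2956  0.0401]
(253, 262) [ 0.4025 -0.3185  0.0126]
(247, 175) [0.519  0.0592 0.0493]
(240, 150) [0.5156 0.1174 0.1196]
```

View pics/t_rack.png

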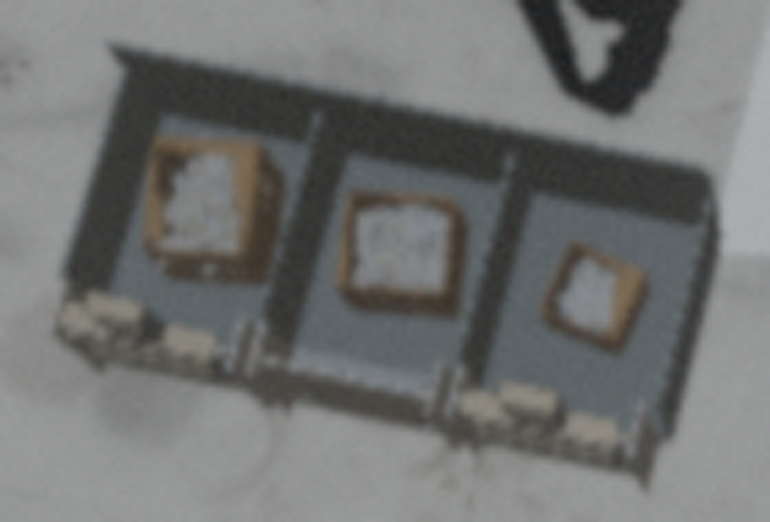

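View pics/t_stand.png

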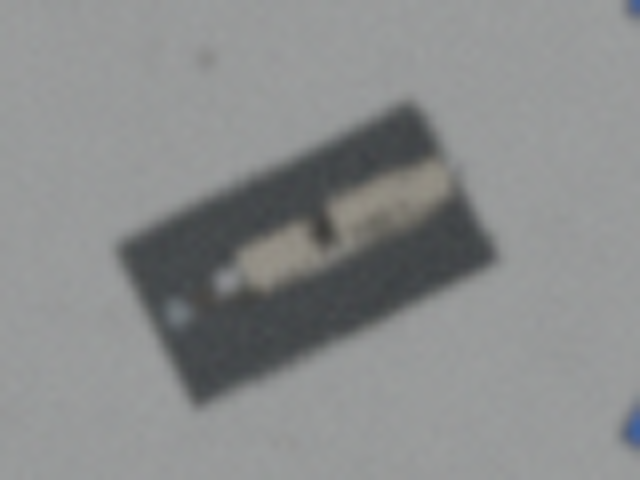

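View pics/s_all.png

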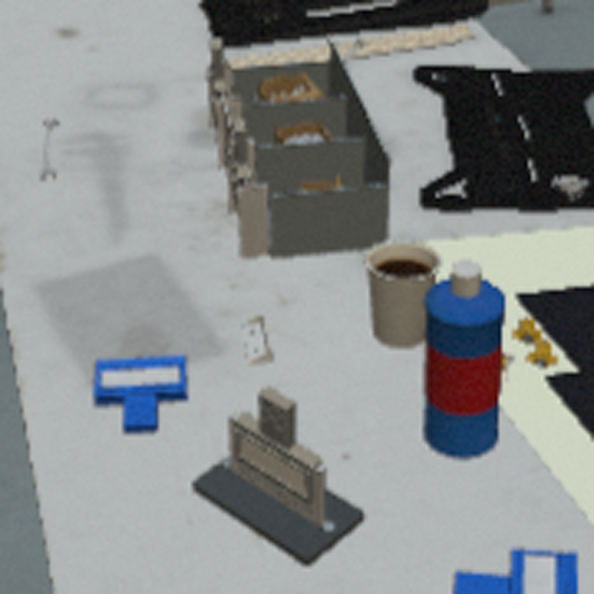

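```bash
python3 - <<'E'
from h import *
for t in('top0','side0'):
    W=cloud(t); 
    m=(abs(W[...,0]-.4)<.12)&(abs(W[...,1]+.3)<.12)&(W[...,2]>.03)
    P=W[m]; print(t,len(P))
    T=P[P[:,2]>.082]; print('tab',len(T),T.mean(0),T.min(0),T.max(0))
    top=P[P[:,2]>.108]; print('tabtop',len(top),top.mean(0))
    Q=P[(P[:,2]>.03)]; c=np.median(Q[:,:2],0); r=cv2.minAreaRect(Q[:,:2].astype(np.float32)*1000); print('rect',r)
    for z in np.arange(.03,.13,.01):
        s=P[(P[:,2]>=z)&(P[:,2]<z+.01)]
        if len(s)>5: print(round(z,2),len(s),s.mean(0).round(4), s[:,:2].min(0).round(4),s[:,:2].max(0).round(4))
    m=(W[...,0]>.3)&(W[...,0]<.8)&(W[...,1]>-.0)&(W[...,1]<.42)
    R=W[m]
    r=cv2.minAreaRect(R[(R[:,2]>.03)][:,:2].astype(np.float32)*1000); print('rack rect',r)
    tt=R[R[:,2]>.118]; print('tabs',len(tt)); 
    for lo,hi in((0,.2),(.2,.42)):
        s=tt[(tt[:,1]>lo)&(tt[:,1]<hi)]; print(len(s), s.mean(0) if len(s) else 0, s[:,2].max() if len(s) else 0)
E
```

```text
top0 211
tab 65 [ 0.40710411 -0.30832795  0.11151428] [ 0.39784454 -0.32366619  0.08336419] [ 0.41978215 -0.29495616  0.12160027]
tabtop 51 [ 0.40835132 -0.30999513  0.11581057]
rect ((406.1070251464844, -307.3024597167969), (15.518977165222168, 98.43748474121094), 26.07074546813965)
0.03 10 [ 0.398  -0.3054  0.0345] [ 0.3839 -0.3363] [ 0.4123 -0.264 ]
0.04 15 [ 0.3963 -0.299   0.0434] [ 0.3836 -0.3464] [ 0.417  -0.2626]
0.06 16 [ 0.3936 -0.2917  0.0673] [ 0.3836 -0.3444] [ 0.4161 -0.2628]
0.07 101 [ 0.4059 -0.3071  0.0752] [ 0.3846 -0.352 ] [ 0.432  -0.2651]
0.08 6 [ 0.4024 -0.3074  0.083 ] [ 0.3978 -0.3208] [ 0.4074 -0.2956]
0.1 6 [ 0.4023 -0.3011  0.1039] [ 0.3981 -0.3134] [ 0.4089 -0.2966]
0.11 50 [ 0.4083 -0.3098  0.1157] [ 0.3989 -0.3237] [ 0.4198 -0.295 ]
rack rect ((613.2843627929688, 205.17422485351562), (338.2151184082031, 161.03688049316406), 78.24140930175781)
tabs 126
62 [0.51975933 0.11024249 0.13359485] 0.1405472035372743
64 [0.5644336  0.32476061 0.13303365] 0.13986325058086957
side0 590
tab 141 [ 0.40638187 -0.31656263  0.10096128] [ 0.39579158 -0.32893889  0.0827583
[... 363 characters left out ...]
 0.0551] [ 0.3816 -0.3547] [ 0.4286 -0.2655]
0.06 97 [ 0.4044 -0.3187  0.0659] [ 0.3821 -0.3559] [ 0.431  -0.2659]
0.07 108 [ 0.4071 -0.3158  0.073 ] [ 0.384  -0.3499] [ 0.4305 -0.2734]
0.08 33 [ 0.4072 -0.3191  0.0848] [ 0.3975 -0.3289] [ 0.4189 -0.304 ]
0.09 36 [ 0.4061 -0.3175  0.0948] [ 0.3958 -0.3275] [ 0.4196 -0.3031]
0.1 36 [ 0.4062 -0.3177  0.105 ] [ 0.3962 -0.3289] [ 0.4187 -0.3022]
0.11 42 [ 0.4063 -0.3132  0.1126] [ 0.396  -0.3271] [ 0.4167 -0.3008]
rack rect ((611.9113159179688, 203.0389404296875), (349.97308349609375, 160.03250122070312), 78.42189025878906)
tabs 51
30 [0.51809286 0.10347181 0.12791024] 0.13362637563872876
21 [0.56292748 0.31723637 0.12887638] 0.13608662514734304
```

```bash
cat >> h.py <<'E'
from scipy.spatial.transform import Rotation as Ro
def pose():
    s=arm.read_state(); q=np.array(s['tool_rot']); R=Ro.from_quat(q[[1,2,3,0]]).as_matrix()
    return np.array(s['tool_pos']),R,s
def turn(yaw):
    "rotvec deg (world) to tool-down with jaw y at yaw deg (mod 180)"
    p,R,s=pose(); best=None
    for k in(0,180):
        a=np.radians(yaw+k); y=np.array([np.cos(a),np.sin(a),0]); x=np.array([0,0,-1.]); T=np.stack([x,y,np.cross(x,y)],1)
        r=np.degrees(Ro.from_matrix(T@R.T).as_rotvec()); print('turn',k,r.round(2))
E
python3 - <<'E'
from h import *
p,R,s=pose(); print(p,R.round(3),s['joint_positions'].round(3))
turn(-11.8);turn(26.5)
m=viewer.camera_model('wrist'); E=np.array(m['extrinsics']);print(m['mtx']); print('cam pos',-E[:3,:3].T@E[:3,3],'axes',E[:3,:3].round(3))
c=R.T@(-E[:3,:3].T@E[:3,3]-p); print('in tool',c, (R.T@E[:3,:3].T).round(3))
E
```

```text
[0.18077405 0.59752278 0.24414826] [[-0.001  0.29   0.957]
 [-0.002  0.957 -0.29 ]
 [-1.    -0.002 -0.   ]] [ 1.207  0.309  1.635 -0.     1.2   -0.07 ]
turn 0 [ 6.000e-02 -1.200e-01 -8.497e+01]
turn 180 [1.200e-01 6.000e-02 9.503e+01]
turn 0 [  0.09  -0.09 -46.67]
turn 180 [1.1000e-01 1.1000e-01 1.3333e+02]
[[297.31863964   0.         259.85724462]
 [  0.         297.31863964 192.55265312]
 [  0.           0.           1.        ]]
cam pos [0.11748259 0.6174885  0.37351081] axes [[ 0.289  0.957 -0.002]
 [ 0.924 -0.279  0.261]
 [ 0.249 -0.077 -0.965]]
in tool [-0.12935616  0.00050598 -0.06637646] [[-0.001 -0.261  0.965]
 [ 1.     0.     0.001]
 [-0.     0.965  0.261]]
```

```bash
python3 -m pendant '{"offset":[[3,-4,1],[7,-9,2],[11,-14,2],[15,-19,2],[19,-24,2],[23,-29,2],[27,-34,2],[30,-38,2]],"angular":[[0,0,-9],[0,0,-19],[0,0,-29],[0,0,-39],[0,0,-49],[0,0,-59],[0,0,-69],[0,0,-79]],"gripper":[8.5,8.5,8.5,8.5,8.5,8.5,8.5,8.5]}'
python3 -m pendant '{"offset":[[2,-1,0],[2,-1,0]],"angular":[[0,0,-9],[0,0,-9]],"gripper":[8.5,8.5]}'
python3 - <<'E'
from h import *
snap('wrist','w1'); p,R,s=pose(); print(p,R[:,1],s['time_s'],s['qd'])
E
```

```text
time_s: 1.1
tool_pos: [0.4816, 0.2157, 0.2639]
tool_rot: [-0.472, -0.526, -0.473, 0.527]
ft_force: [0.7, 0.7, 0.0]
gripper_width: 0.997
time_s: 1.35
tool_pos: [0.5025, 0.2042, 0.2634]
tool_rot: [-0.428, -0.561, -0.43, 0.563]
ft_force: [-0.3, 0.6, -0.1]
gripper_width: 0.99
[0.50140601 0.20513195 0.26328635] [ 0.965172   -0.26158762 -0.00386369] 1.4 [ 0.0331409  -0.01241501  0.0165392   0.00413224  0.00487478 -0.00197277]
```

View pics/w1.png

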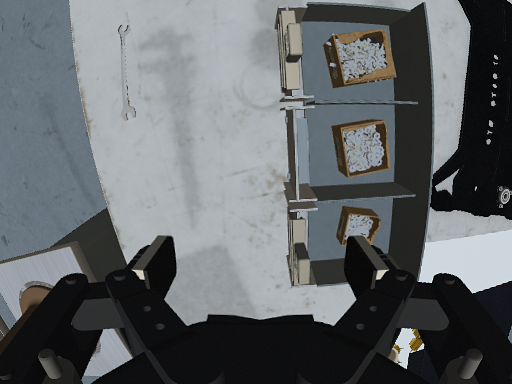

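```bash
cat >> h.py <<'E'
def fcloud(tag):
    p,d,K,E=load(tag); v,u=np.mgrid[0:d.shape[0],0:d.shape[1]]
    a=u-K[0,2]; b=v-K[1,2]; r=np.hypot(a,b)+1e-9; t=np.minimum(r/K[0,0],1.5)
    k=np.tan(t)/r; P=np.stack([a*k*d,b*k*d,d],-1); W=(P-E[:3,3])@E[:3,:3]; W[d==0]=np.nan; return W
def ray(tag,u,v,z):
    p,d,K,E=load(tag); a=u-K[0,2]; b=v-K[1,2]; r=np.hypot(a,b)+1e-9; t=r/K[0,0]
    dr=np.array([np.sin(t)*a/r,np.sin(t)*b/r,np.cos(t)])@E[:3,:3]; c=-E[:3,:3].T@E[:3,3]
    return c+dr*(z-c[2])/dr[2]
E
python3 - <<'E'
from h import *
p,d,K,E=load('w1')
a=cv2.resize(p[80:225,260:340],None,fx=4,fy=4,interpolation=cv2.INTER_CUBIC)
b=cv2.resize(p[0:100,260:340],None,fx=4,fy=4,interpolation=cv2.INTER_CUBIC)
c=cv2.resize(p[195:295,260:340],None,fx=4,fy=4,interpolation=cv2.INTER_CUBIC)
o=np.zeros((580,800,3),np.uint8);o[:,:320]=a;o[:400,330:650]=c
cv2.imwrite('pics/w1c.png',o[:,:,::-1]); cv2.imwrite('pics/w1b.png',b[:,:,::-1])
W=fcloud('w1')
for u,v in[(292,120),(292,150),(292,180),(293,150),(298,150),(305,150),(296,40),(305,260),(200,100)]: print((u,v),W[v,u].round(4))
# lip-top points
m=(W[...,2]>.080)&(W[...,2]<.096)&(W[...,0]>.48)&(W[...,0]<.6)&(W[...,1]>.16)&(W[...,1]<.27)
v,u=np.nonzero(m); 
for vv in range(100,205,8):
    uu=u[v==vv]; 
    if len(uu): print(vv,uu.min(),uu.max(),W[vv,uu].mean(0).round(4))
for lo,hi in((0,.2),(.2,.42)):
    s=W[(W[...,2]>.125)&(W[...,2]<.15)&(W[...,1]>lo)&(W[...,1]<hi)&(W[...,0]>.45)&(W[...,0]<.65)]
    print(len(s),s.mean(0),cv2.minAreaRect(s[:,:2].astype(np.float32)*1000))
E
```

```text
(292, 120) [0.5501 0.254  0.0787]
(292, 150) [0.543  0.2212 0.0658]
(292, 180) [0.5352 0.1853 0.0543]
(293, 150) [0.5433 0.2225 0.0767]
(298, 150) [0.5502 0.2183 0.0577]
(305, 150) [0.5579 0.2165 0.0589]
(296, 40) [0.5667 0.3243 0.1352]
(305, 260) [0.5257 0.1234 0.1346]
(200, 100) [ 4.480e-01  3.091e-01 -3.000e-04]
108 285 309 [0.5575 0.2652 0.0864]
116 292 295 [0.5515 0.2581 0.0899]
124 293 296 [0.5505 0.2499 0.0892]
132 293 296 [0.5486 0.2418 0.0876]
140 293 296 [0.5466 0.2338 0.0875]
148 294 297 [0.5453 0.2258 0.0898]
156 294 297 [0.5434 0.2175 0.0887]
164 294 297 [0.5414 0.2091 0.0876]
172 294 297 [0.5394 0.2007 0.0869]
180 295 298 [0.5383 0.1927 0.0897]
188 295 298 [0.5362 0.1843 0.0895]
196 295 298 [0.5343 0.1751 0.0876]
368 [0.52147459 0.11355431 0.13425117] ((521.8067626953125, 111.4930648803711), (29.575786590576172, 13.811513900756836), 79.03274536132812)
512 [0.56525277 0.32488722 0.13463849] ((565.9910888671875, 325.7421875), (29.967742919921875, 13.182609558105469), 79.35581970214844)
```

View pics/w1c.png

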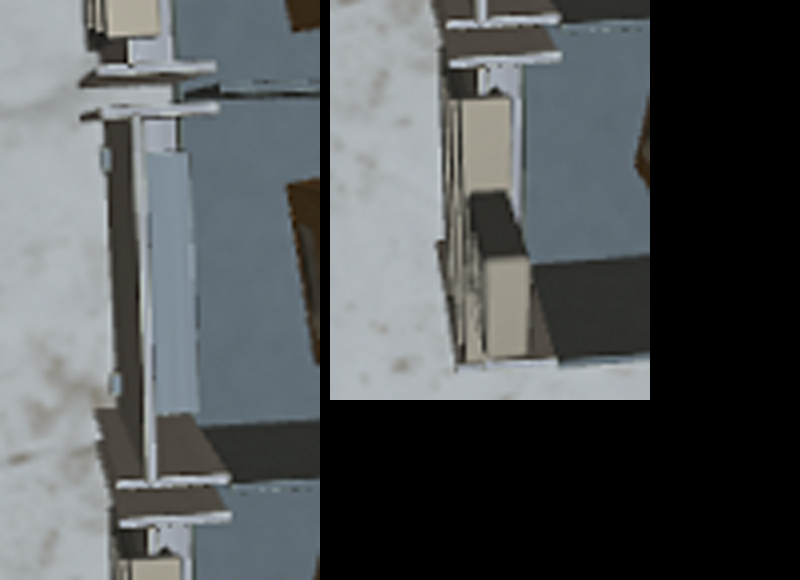

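View pics/w1b.png

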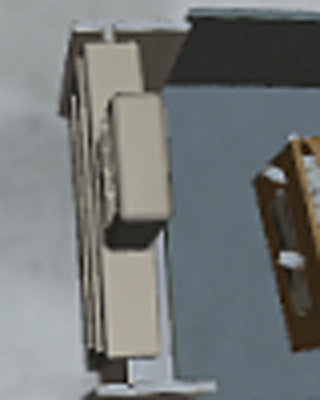

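```bash
python3 - <<'E'
from h import *
f=lambda a,b,z:ray('w1',260+(a+.5)/4-.5,80+(b+.5)/4-.5,z)
A=f(137.5,118,.09);B=f(152,474,.09);print(A,B,np.degrees(np.arctan2(A[0]-B[0],A[1]-B[1])))
c=f(138,113,.086);e=f(153,478,.086);print('cheeks',c,e,(c+e)/2,np.linalg.norm(c-e))
p,R,s=pose();print(p,R[:,0],R[:,1]); print('to stand',np.array([.38,-.30,.25])-p); turn(26.5)
E
```

```text
[0.55382049 0.26480742 0.09      ] [0.53480537 0.1732369  0.09      ] 11.731064005417718
cheeks [0.5547195 0.2659791 0.086    ] [0.53500215 0.17080938 0.086     ] [0.54486083 0.21839424 0.086     ] 0.0971907926564633
[0.50140601 0.20513195 0.26328635] [-3.78230769e-03  8.14588866e-04 -9.99992515e-01] [ 0.965172   -0.26158762 -0.00386369]
to stand [-0.12140601 -0.50513195 -0.01328635]
turn 0 [ 3.000e-02 -2.200e-01  4.166e+01]
turn 180 [-2.8000e-01 -4.0000e-02 -1.3834e+02]
```

```bash
python3 -m pendant '{"offset":[[-0.5,-4,1],[-1,-10,2],[-2,-16,2],[-3,-22,2],[-4,-28,2],[-5,-34,1],[-6,-40,0],[-6.5,-46,-1]],"angular":[[0,0,3],[0,0,8],[0,0,13],[0,0,18],[0,0,24],[0,0,30],[0,0,35],[0,0,39]],"gripper":[6,6,6,6,6,6,6,6]}'
python3 -m pendant '{"offset":[[-0.5,-5.5,0],[-0.5,-10,0],[-0.5,-10,0]],"angular":[[0,0,3],[0,0,3],[0,0,3]],"gripper":[6,6,6]}'
python3 - <<'E'
from h import *
snap('wrist','w2'); p,R,s=pose(); print(p,R[:,1],s['time_s'],s['qd'].round(3))
W=fcloud('w2')
P=W[(abs(W[...,0]-.405)<.06)&(abs(W[...,1]+.31)<.07)]
t=P[(P[:,2]>.108)&(P[:,2]<.125)]; print(len(t),t.mean(0),cv2.minAreaRect(t[:,:2].astype(np.float32)*1000))
t=P[(P[:,2]>.067)&(P[:,2]<.08)]; print(len(t),t.mean(0),cv2.minAreaRect(t[:,:2].astype(np.float32)*1000))
p=cv2.imread('pics/w2.png'); cv2.imwrite('pics/w2b.png',cv2.resize(p,None,fx=1.5,fy=1.5,interpolation=cv2.INTER_CUBIC))
E
```

```text
time_s: 2.4
tool_pos: [0.4358, -0.2549, 0.253]
tool_rot: [0.593, 0.383, 0.594, -0.385]
ft_force: [1.0, 0.3, -0.1]
gripper_width: 0.702
time_s: 2.78
tool_pos: [0.4309, -0.3561, 0.2527]
tool_rot: [0.603, 0.368, 0.604, -0.369]
ft_force: [-0.2, 1.5, 0.4]
gripper_width: 0.701
[ 0.43082385 -0.35433454  0.25249741] [ 0.88911639  0.45767005 -0.00318994] 2.825 [ 0.03  -0.021  0.031  0.007  0.009  0.007]
449 [ 0.40797943 -0.31102595  0.1154139 ] ((408.12042236328125, -311.1048278808594), (11.7885160446167, 29.048290252685547), 27.030855178833008)
816 [ 0.40541868 -0.30839223  0.07335587] ((405.723876953125, -308.98284912109375), (15.744194984436035, 98.64686584472656), 25.874134063720703)
```

View pics/w2b.png

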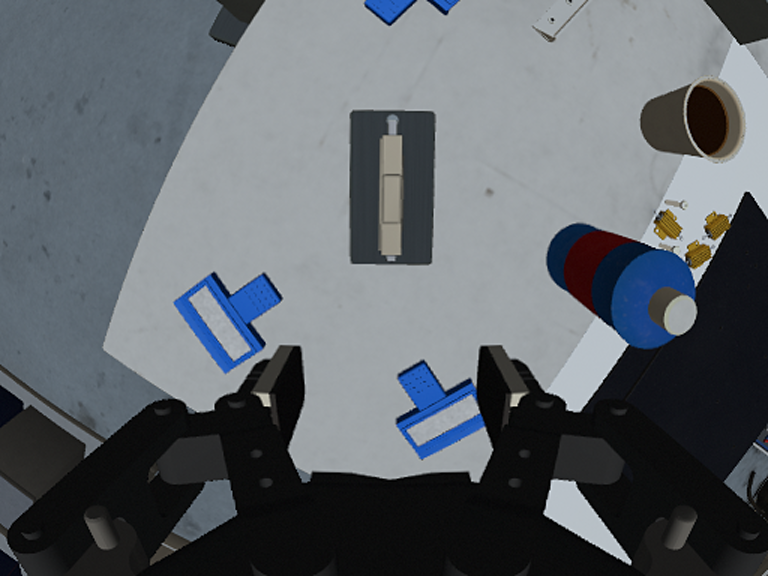

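```bash
python3 - <<'E'
from h import *
turn(26.4); p,R,s=pose(); print((np.array([.4081,-.3111,.098])-p)*100)
E
```

```text
turn 0 [-0.03 -0.22 -0.84]
turn 180 [ 3.4000e-01 -4.0000e-02  1.7916e+02]
[ -2.27238478   4.32345384 -15.44974146]
```

```bash
python3 -m pendant '{"offset":[[-2.2,4.3,-3],[-2.27,4.32,-7],[-2.27,4.32,-9],[-2.27,4.32,-9]],"angular":[[0,-0.2,-0.8],[0,-0.2,-0.8],[0,-0.2,-0.8],[0,-0.2,-0.8]],"gripper":[5,4,4,4]}'
python3 - <<'E'
from h import *
snap('wrist','w3'); turn(26.4); p,R,s=pose(); print(p,(np.array([.4081,-.3111,.098])-p)*100)
p=cv2.imread('pics/w3.png'); cv2.imwrite('pics/w3b.png',cv2.resize(p[60:,:],None,fx=1.5,fy=1.5,interpolation=cv2.INTER_CUBIC))
E
```

```text
time_s: 3.32
tool_pos: [0.407, -0.3076, 0.1606]
tool_rot: [0.6, 0.372, 0.604, -0.371]
ft_force: [-0.5, -0.2, 1.1]
gripper_width: 0.468
turn 0 [-0.13 -0.1  -0.2 ]
turn 180 [ 1.500e-01 -2.000e-01  1.798e+02]
[ 0.40802055 -0.30893291  0.16214137] [ 0.00794494 -0.21670935 -6.41413706]
```

View pics/w3b.png

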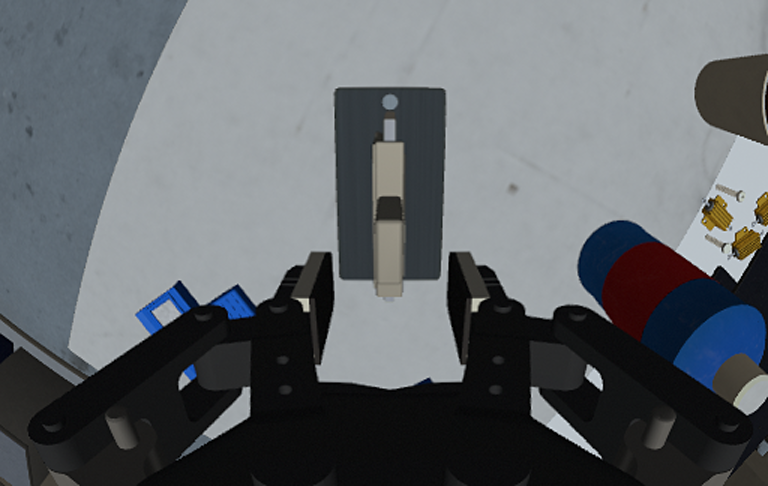

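```bash
python3 -m pendant '{"offset":[[0,-0.2,-2],[0,-0.2,-4.5],[0,-0.2,-6.4],[0,-0.2,-6.4],[0,-0.2,-6.4]],"angular":[[0,-0.1,-0.2],[0,-0.1,-0.2],[0,-0.1,-0.2],[0,-0.1,-0.2],[0,-0.1,-0.2]],"gripper":[4,4,4,4,3]}'
python3 - <<'E'
from h import *
turn(26.4); p,R,s=pose(); print(p,(np.array([.4081,-.3111,.098])-p)*100)
E
```

```text
time_s: 4.0
tool_pos: [0.4092, -0.3115, 0.0997]
tool_rot: [0.602, 0.373, 0.601, -0.372]
ft_force: [0.1, -0.1, -0.5]
gripper_width: 0.35
turn 0 [-0.03  0.13 -0.04]
turn 180 [-2.0000e-01 -4.0000e-02  1.7996e+02]
[ 0.40922495 -0.31146426  0.09971792] [-0.11249524  0.03642646 -0.1717921 ]
```

```bash
python3 -m pendant '{"offset":[[-0.1,0,-0.2],[-0.1,0,-0.2],[-0.1,0,-0.2],[-0.1,0,-0.2],[-0.1,0,-0.2],[-0.1,0,-0.2]],"angular":[[0,0.1,0],[0,0.1,0],[0,0.1,0],[0,0.1,0],[0,0.1,0],[0,0.1,0]],"gripper":[2,1.2,0.5,0.5,0.5,0.5]}'
python3 - <<'E'
from h import *
snap('wrist','w4'); turn(26.4); p,R,s=pose(); print(p,s['ft_force'],s['ft_torque'],s['gripper_width'])
p=cv2.imread('pics/w4.png'); cv2.imwrite('pics/w4b.png',cv2.resize(p[60:,:],None,fx=1.5,fy=1.5,interpolation=cv2.INTER_CUBIC))
E
```

```text
time_s: 4.75
tool_pos: [0.4088, -0.312, 0.0987]
tool_rot: [0.602, 0.373, 0.601, -0.372]
ft_force: [0.4, 1.3, 5.0]
gripper_width: 0.13
turn 0 [ 0.03  0.09 -0.04]
turn 180 [-1.4000e-01  4.0000e-02  1.7996e+02]
[ 0.4087956  -0.31200599  0.0987381 ] [-0.70320017  0.61112345  4.88519756] [0.07894454 0.10220251 0.01946126] 0.13250337141468613
```

View pics/w4b.png

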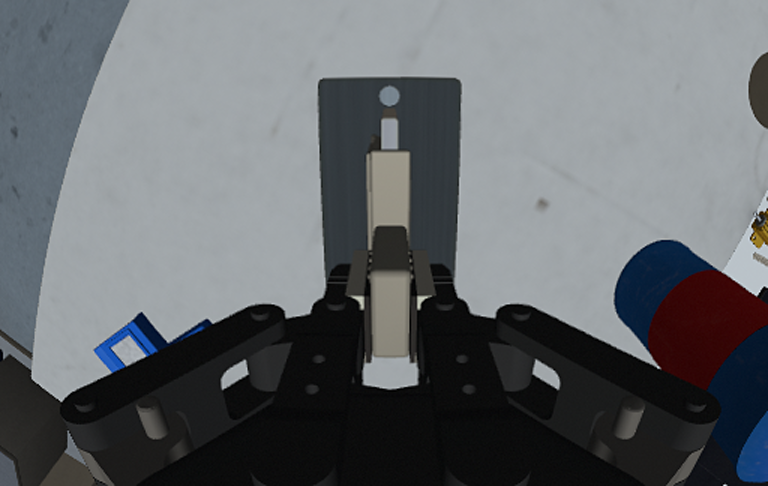

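```bash
python3 -m pendant '{"offset":[[0,0,1],[0,0,3],[0,0,6],[0,0,9],[0,0,12],[0,0,13]],"angular":[[0,0,0],[0,0,0],[0,0,0],[0,0,0],[0,0,0],[0,0,0]],"gripper":[0.5,0.5,0.5,0.5,0.5,0.5]}'
python3 - <<'E'
from h import *
snap('wrist','w5');snap('side','s5'); p,R,s=pose(); print(p,R,s['ft_force'],s['ft_torque'],s['gripper_width'],s['time_s'])
W=fcloud('w5'); m=(np.linalg.norm(W-(p+[-.02,.04,-.03]),axis=-1)<.06); 
v,u=np.nonzero(m); print(len(v), W[m].mean(0))
p=cv2.imread('pics/w5.png'); cv2.imwrite('pics/w5b.png',cv2.resize(p[60:,:],None,fx=1.5,fy=1.5,interpolation=cv2.INTER_CUBIC))
p=cv2.imread('pics/s5.png'); cv2.imwrite('pics/s5b.png',cv2.resize(p[100:300,170:350],None,fx=3,fy=3,interpolation=cv2.INTER_CUBIC))
E
```

```text
time_s: 5.55
tool_pos: [0.4097, -0.3128, 0.231]
tool_rot: [0.603, 0.372, 0.599, -0.373]
ft_force: [-0.1, 0.5, -0.9]
gripper_width: 0.13
[ 0.40924015 -0.31242709  0.22976603] [[ 0.00329961  0.89545159  0.44514668]
 [-0.002056    0.44515423 -0.89545155]
 [-0.99999244  0.00203942  0.00330988]] [ 0.1938796  -0.0213802  -0.86705312] [0.01872051 0.00406166 0.00160021] 0.12551205380173172 5.65
3815 [ 0.40078484 -0.29567616  0.22211575]
```

View pics/w5b.png

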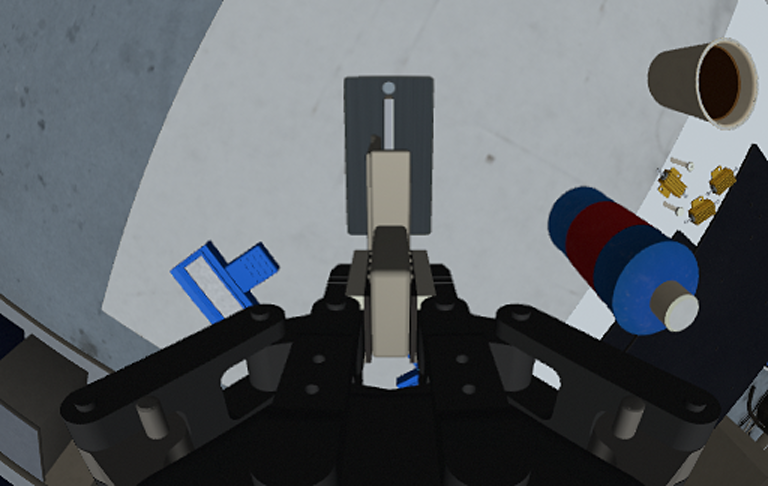

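View pics/s5b.png

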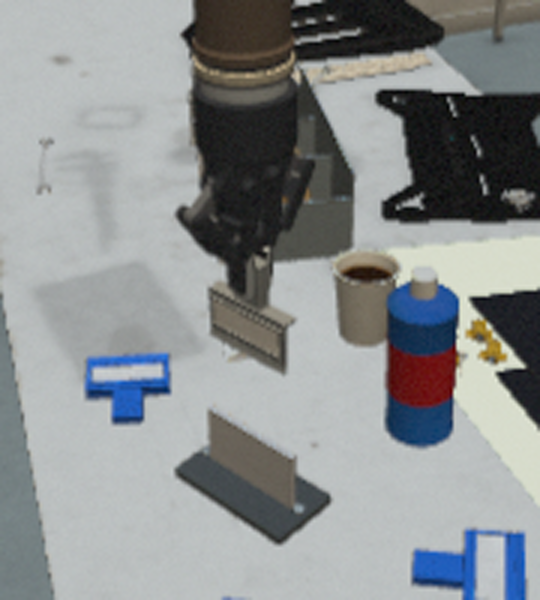

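```bash
python3 -m pendant '{"offset":[[0.5,3,1],[1.5,8,2],[3,14,2],[4.5,20,2],[6,26,2],[7.5,32,2],[9,38,2],[10.5,44,2]],"angular":[[0,0,-2],[0,0,-6],[0,0,-10],[0,0,-15],[0,0,-20],[0,0,-25],[0,0,-30],[0,0,-34]],"gripper":[0.5,0.5,0.5,0.5,0.5,0.5,0.5,0.5]}'
python3 - <<'E'
from h import *
turn(-11.7); p,R,s=pose(); print(p,(np.array([.5438,.2174,.25])-p)*100,s['time_s'])
E
```

```text
time_s: 6.65
tool_pos: [0.5134, 0.1294, 0.2478]
tool_rot: [-0.466, -0.531, -0.464, 0.534]
ft_force: [1.2, -0.8, -0.3]
gripper_width: 0.133
turn 0 [ 0.25 -0.08 -4.01]
turn 180 [1.2000e-01 3.8000e-01 1.7599e+02]
[0.51337871 0.1293822  0.24780926] [3.04212876 8.80178046 0.21907355] 6.65
```

```bash
python3 -m pendant '{"offset":[[1.5,4.5,0],[2.8,8,0],[3.05,8.8,0],[3.05,8.8,0],[3.05,8.8,-2],[3.05,8.8,-2]],"angular":[[0.2,0,-2],[0.2,0,-4],[0.2,0,-4],[0.2,0,-4],[0.2,0,-4],[0.2,0,-4]],"gripper":[0.5,0.5,0.5,0.5,0.5,0.5]}'
python3 - <<'E'
from h import *
snap('wrist','w6'); turn(-11.7); p,R,s=pose(); print(p,(np.array([.5438,.2174,.19])-p)*100,s['time_s'])
p=cv2.imread('pics/w6.png'); cv2.imwrite('pics/w6b.png',cv2.resize(p,None,fx=1.5,fy=1.5,interpolation=cv2.INTER_CUBIC))
E
```

```text
time_s: 7.4
tool_pos: [0.5419, 0.2153, 0.2256]
tool_rot: [-0.445, -0.546, -0.447, 0.551]
ft_force: [0.2, 0.2, -1.4]
gripper_width: 0.132
turn 0 [ 0.12 -0.25  0.07]
turn 180 [  -0.39   -0.18 -179.93]
[0.54277094 0.21574475 0.22676755] [ 0.10290629  0.16552507 -3.67675527] 7.45
```

View pics/w6b.png

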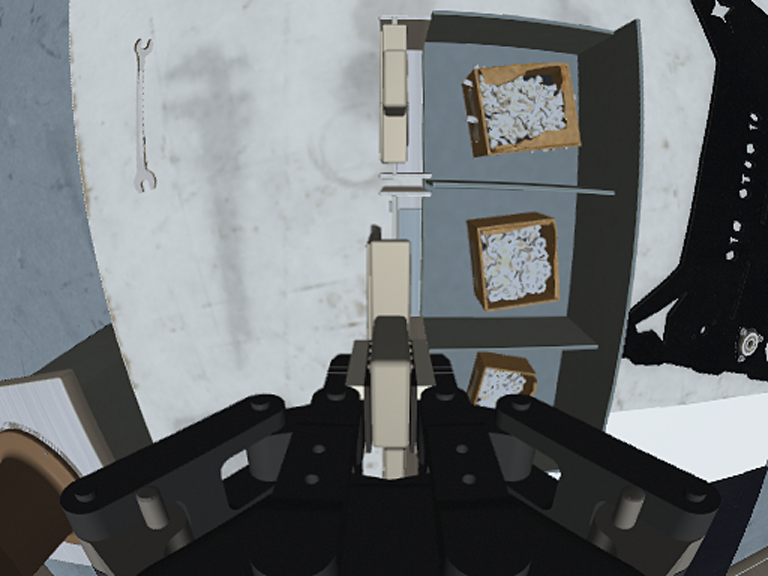

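```bash
python3 - <<'E'
from h import *
p=cv2.imread('pics/w6.png'); cv2.imwrite('pics/w6c.png',cv2.resize(p[110:270,220:320],None,fx=5,fy=5,interpolation=cv2.INTER_CUBIC)[:,:])
cv2.imwrite('pics/w6d.png',cv2.resize(p[5:165,225:325],None,fx=5,fy=5,interpolation=cv2.INTER_CUBIC)[:600,:])
E
```

```text
(no output)
```

View pics/w6c.png

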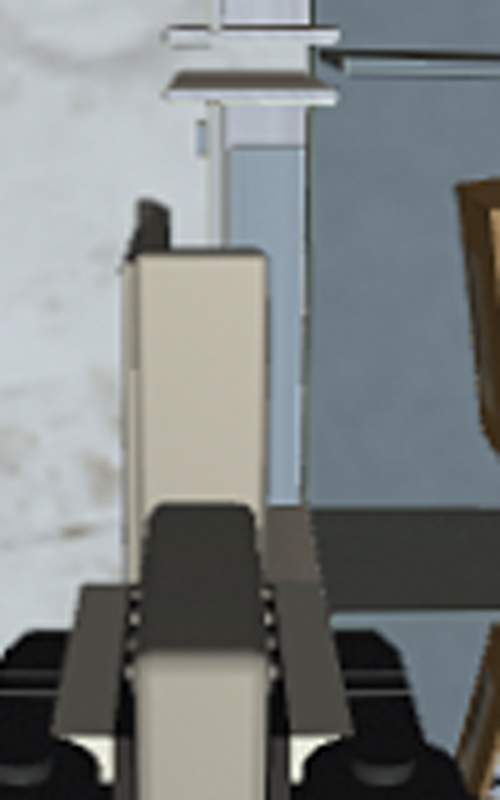

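View pics/w6d.png

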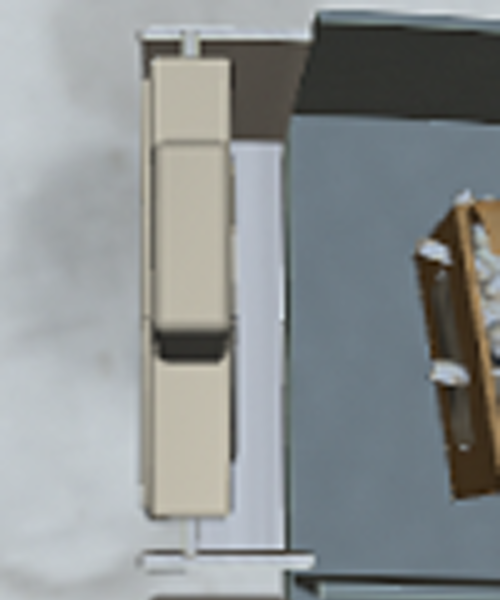

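```bash
python3 - <<'E'
from h import *
f=lambda a,b,z:ray('w6',220+(a+.5)/5-.5,110+(b+.5)/5-.5,z)
g=lambda a,b,z:ray('w6',225+(a+.5)/5-.5,5+(b+.5)/5-.5,z)
a=np.radians(-11.7);ex=np.array([np.cos(a),np.sin(a),0]);ey=np.array([-ex[1],ex[0],0])
o=np.array([.544,.2185,0])
def s(n,P): print(n,P.round(4),'rack xy mm',((P-o)@ex*1000).round(1),((P-o)@ey*1000).round(1))
for x in (207.5,221): s('lip up',f(x,110,.09)); s('lip',f(x,240,.09))
s('cheek',f(214,104,.086)); s('cheek R low far',f(300,505,.086))
for x in(138.,267): s('web',f(x,256,.202)); s('web lo',f(x,480,.202))
s('weblow',f(202,253,.202))
for x in(152,232): s('fixweb',g(x,60,.094)); s('fixweb',g(x,515,.094))
for x in(185,197): s('lipfar',g(x,545,.09))
E=load('w6')[3]; print(-E[:3,:3].T@E[:3,3])
E
```

```text
lip up [0.5521 0.2647 0.09  ] rack xy mm -1.4 46.9
lip [0.5474 0.2418 0.09  ] rack xy mm -1.4 23.5
lip up [0.5545 0.2642 0.09  ] rack xy mm 1.0 46.9
lip [0.5497 0.2413 0.09  ] rack xy mm 1.0 23.5
cheek [0.5534 0.2653 0.086 ] rack xy mm -0.3 47.7
cheek R low far [0.5542 0.1877 0.086 ] rack xy mm 16.2 -28.1
web [0.5437 0.2582 0.202 ] rack xy mm -8.4 38.8
web lo [0.5384 0.2343 0.202 ] rack xy mm -8.6 14.4
web [0.5568 0.2555 0.202 ] rack xy mm 5.0 38.8
web lo [0.5521 0.2315 0.202 ] rack xy mm 5.3 14.4
weblow [0.5502 0.2572 0.202 ] rack xy mm -1.7 39.1
fixweb [0.5681 0.3678 0.094 ] rack xy mm -6.6 151.1
fixweb [0.5513 0.2866 0.094 ] rack xy mm -6.7 68.2
fixweb [0.5818 0.365  0.094 ] rack xy mm 7.3 151.1
fixweb [0.5648 0.2839 0.094 ] rack xy mm 7.2 68.2
lipfar [0.5558 0.2803 0.09  ] rack xy mm -1.0 62.9
lipfar [0.5579 0.2799 0.09  ] rack xy mm 1.1 62.9
[0.55616104 0.28101628 0.3546464 ]
```

```bash
python3 -m pendant '{"offset":[[0.14,0.23,-2],[0.14,0.23,-4],[0.14,0.23,-5.4],[0.14,0.23,-5.4],[0.14,0.23,-5.4],[0.14,0.23,-5.4]],"angular":[[0.1,-0.2,0],[0.1,-0.2,0],[0.1,-0.2,0],[0.1,-0.2,0],[0.1,-0.2,0],[0.1,-0.2,0]],"gripper":[0.5,0.5,0.5,0.5,0.5,0.5]}'
python3 - <<'E'
from h import *
snap('wrist','w7'); turn(-11.7); p,R,s=pose(); print(p,(np.array([.5442,.218,.172])-p)*100,s['time_s'],s['ft_force'],s['ft_torque'])
p=cv2.imread('pics/w7.png'); cv2.imwrite('pics/w7c.png',cv2.resize(p[110:270,220:320],None,fx=5,fy=5,interpolation=cv2.INTER_CUBIC)[:600])
E
```

```text
time_s: 8.2
tool_pos: [0.5449, 0.2183, 0.1739]
tool_rot: [0.446, 0.549, 0.446, -0.548]
ft_force: [0.5, 0.7, -0.2]
gripper_width: 0.126
turn 0 [-0.01  0.05  0.06]
turn 180 [ 8.0000e-02  2.0000e-02 -1.7994e+02]
[0.54479419 0.21826327 0.17373726] [-0.05941854 -0.02632731 -0.17372622] 8.25 [-0.19333846 -0.13128685 -0.90047218] [0.04681008 0.03681908 0.00492814]
```

View pics/w7c.png

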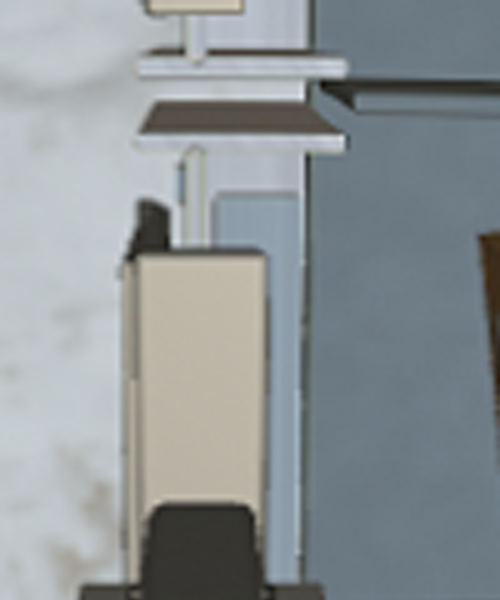

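```bash
python3 -m pendant '{"offset":[[-0.06,-0.02,-0.8],[-0.06,-0.02,-2],[-0.06,-0.02,-3.2],[-0.06,-0.02,-4.2],[-0.06,-0.02,-4.5],[-0.06,-0.02,-4.5]],"angular":[[0,0,0],[0,0,0],[0,0,0],[0,0,0],[0,0,0],[0,0,0]],"gripper":[0.5,0.5,0.5,0.5,0.5,0.5]}'
python3 - <<'E'
from h import *
snap('wrist','w8'); turn(-11.7); p,R,s=pose(); print(p,(np.array([.5442,.218,.1187])-p)*100,s['time_s'],s['ft_force'],s['ft_torque'])
p=cv2.imread('pics/w8.png'); cv2.imwrite('pics/w8c.png',cv2.resize(p[110:270,220:320],None,fx=5,fy=5,interpolation=cv2.INTER_CUBIC)[:600])
E
```

```text
time_s: 9.0
tool_pos: [0.5441, 0.218, 0.1284]
tool_rot: [0.446, 0.549, 0.446, -0.549]
ft_force: [-0.3, -0.1, -0.2]
gripper_width: 0.134
turn 0 [-0.02  0.06  0.07]
turn 180 [ 1.0000e-01  3.0000e-02 -1.7993e+02]
[0.5443946  0.21811247 0.12879457] [-0.01946007 -0.01124684 -1.00945747] 9.05 [ 1.19905937  0.21196494 -0.57047867] [-0.01866616  0.00914023  0.00842343]
```

View pics/w8c.png

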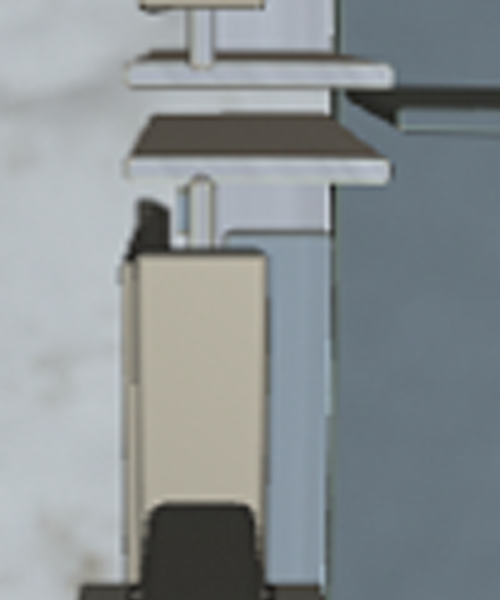

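```bash
python3 -m pendant '{"offset":[[0,0,-0.2],[0,0,-0.4],[0,0,-0.6],[0,0,-0.7],[0,0,-0.7]],"angular":[[0,0,0],[0,0,0],[0,0,0],[0,0,0],[0,0,0]],"gripper":[0.5,0.5,0.5,0.5,0.5]}'; python3 -c "
from h import *
p,R,s=pose();turn(-11.7);print(p,s['ft_force'],s['ft_torque'])"
```

```text
time_s: 9.68
tool_pos: [0.5448, 0.2183, 0.1223]
tool_rot: [0.446, 0.549, 0.446, -0.548]
ft_force: [-0.8, -0.4, 3.6]
gripper_width: 0.129
turn 0 [-0.03  0.11  0.07]
turn 180 [ 1.7000e-01  5.0000e-02 -1.7993e+02]
[0.54475952 0.21826212 0.12234349] [-0.75679128 -0.41740764  3.58102701] [-0.03194244  0.09924618  0.00674943]
```

```bash
python3 -m pendant '{"offset":[[-0.04,0,-0.1],[-0.04,0,-0.2],[-0.04,0,-0.3],[-0.04,0,-0.35],[-0.04,0,-0.35]],"angular":[[0,0,0],[0,0,0],[0,0,0],[0,0,0],[0,0,0]],"gripper":[0.5,0.5,0.5,0.5,0.5]}'; python3 -c "
from h import *
p,R,s=pose();turn(-11.7);print(p,s['ft_force'],s['ft_torque'])"
```

```text
time_s: 10.3
tool_pos: [0.5447, 0.2183, 0.1192]
tool_rot: [0.447, 0.549, 0.446, -0.548]
ft_force: [-0.5, -1.0, 6.9]
gripper_width: 0.126
turn 0 [-0.04  0.15  0.06]
turn 180 [ 2.3000e-01  6.0000e-02 -1.7994e+02]
[0.54471162 0.218321   0.1191576 ] [-0.54253941 -1.01303475  6.94012162] [-0.12760282  0.0820753  -0.01714388]
```

```bash
python3 -m pendant '{"offset":[[0,0,-0.1],[0,0,-0.15],[0,0,-0.2],[0,0,-0.2]],"angular":[[0,0,0],[0,0,0],[0,0,0],[0,0,0]],"gripper":[0.5,0.5,0.5,0.5]}'; python3 -c "
from h import *
p,R,s=pose();turn(-11.7);print(p,s['ft_force'],s['ft_torque'])"
```

```text
time_s: 10.8
tool_pos: [0.5449, 0.2184, 0.1188]
tool_rot: [0.447, 0.549, 0.446, -0.548]
ft_force: [-2.6, -1.0, 11.7]
gripper_width: 0.132
turn 0 [-0.03  0.14  0.06]
turn 180 [ 2.2000e-01  5.0000e-02 -1.7994e+02]
[0.54486293 0.2183531  0.11875556] [-2.57114319 -1.00286974 11.66916155] [-0.31167179  0.67117655 -0.05592366]
```

```bash
python3 -m pendant '{"offset":[[-0.02,-0.02,-0.15],[-0.02,-0.02,-0.25],[-0.02,-0.02,-0.25]],"angular":[[0,0.1,0],[0,0.1,0],[0,0.1,0]],"gripper":[0.5,0.5,0.5]}'; python3 - <<'E'
from h import *
p,R,s=pose();turn(-11.7);print(p,s['ft_force'],s['ft_torque'],s['gripper_width'])
snap('wrist','w9');snap('side','s9')
p,R,s=pose();print(p,s['ft_force'],s['ft_torque'])
W=fcloud('w9')
a=np.radians(-11.7);ex=np.array([np.cos(a),np.sin(a),0]);ey=np.array([-ex[1],ex[0],0]);o=np.array([.544,.2185,0])
X=(W-o)@ex;Y=(W-o)@ey;Z=W[...,2]
for n,y0 in(('mine',0),('fixed',110)):
    m=(abs(Y*1000-y0-30)<9)&(abs(X)<.006)&(Z>.085); print(n,'web top',m.sum(),np.median(Z[m]),X[m].mean(),)
    m=(abs(Y*1000-y0)<10)&(abs(X)<.006)&(Z>.12); print(n,'tab top',m.sum(),np.median(Z[m]))
p=cv2.imread('pics/w9.png'); cv2.imwrite('pics/w9c.png',cv2.resize(p[0:270,190:350],None,fx=3,fy=3,interpolation=cv2.INTER_CUBIC)[:600])
p=cv2.imread('pics/s9.png'); cv2.imwrite('pics/s9c.png',cv2.resize(p[80:220,190:320],None,fx=4,fy=4,interpolation=cv2.INTER_CUBIC))
E
```

```text
time_s: 11.18
tool_pos: [0.545, 0.2184, 0.1187]
tool_rot: [0.446, 0.549, 0.446, -0.548]
ft_force: [-4.3, -1.3, 16.0]
gripper_width: 0.134
turn 0 [-0.04  0.04  0.06]
turn 180 [ 6.0000e-02  6.0000e-02 -1.7994e+02]
[0.54495372 0.21836503 0.11871821] [-4.2975734  -1.25020453 15.99881297] [-0.36964286  0.90403243 -0.00444535] 0.13384747756757243
[0.54497639 0.21837429 0.11873348] [-4.86978756 -1.30841178 14.5980668 ] [-0.35331131  0.8667335  -0.03617323]
mine web top 729 0.09471478711033204 2.0737947879220445e-05
mine tab top 1136 0.1357352672959895
fixed web top 0 nan nan
fixed tab top 894 0.13560150498251644
  return _methods._mean(a, axis=axis, dtype=dtype,
  ret = ret.dtype.type(ret / rcount)
<stdin>:9: RuntimeWarning: Mean of empty slice.
```

View pics/w9c.png

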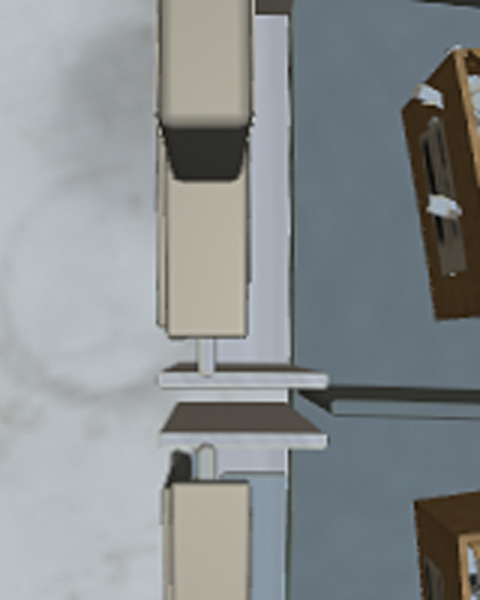

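View pics/s9c.png

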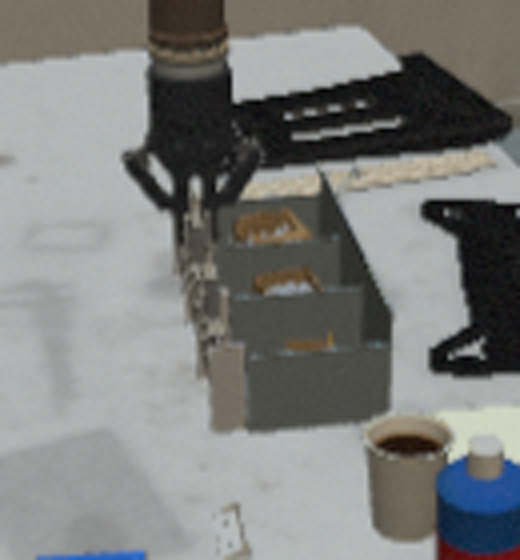

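```bash
python3 -m pendant '{"offset":[[-0.1,-0.03,-0.22],[-0.13,-0.03,-0.22],[-0.13,-0.03,-0.22],[-0.13,-0.03,-0.22]],"angular":[[0,0,0],[0,0,0],[0,0,0],[0,0,0]],"gripper":[0.5,0.5,0.5,0.5]}'; python3 -c "
from h import *
p,R,s=pose();turn(-11.7);print(p,s['ft_force'],s['ft_torque'])"
```

```text
time_s: 11.78
tool_pos: [0.5449, 0.2184, 0.1188]
tool_rot: [0.447, 0.55, 0.446, -0.547]
ft_force: [-1.9, -1.5, 13.4]
gripper_width: 0.134
turn 0 [-0.07  0.18  0.05]
turn 180 [ 2.8000e-01  1.1000e-01 -1.7995e+02]
[0.54488333 0.21837575 0.11875152] [-1.86234146 -1.47441601 13.40638665] [-0.25462061  0.51329402 -0.01587975]
```

```bash
python3 -m pendant '{"offset":[[-0.05,-0.02,-0.2],[-0.05,-0.02,-0.2],[-0.05,-0.02,-0.2],[-0.05,-0.02,-0.2],[-0.05,-0.02,-0.2],[-0.05,-0.02,-0.2],[-0.05,-0.02,-0.2],[-0.05,-0.02,-0.2]],"angular":[[0,0.15,0],[0,0.15,0],[0,0.15,0],[0,0.15,0],[0,0.15,0],[0,0.15,0],[0,0.15,0],[0,0.15,0]],"gripper":[0.5,0.5,0.5,0.5,0.5,0.5,0.5,0.5]}'; python3 - <<'E'
from h import *
snap('wrist','w10');snap('top','t10')
p,R,s=pose();turn(-11.7);print(p,s['ft_force'],s['ft_torque'],s['time_s'])
W=fcloud('w10')
a=np.radians(-11.7);ex=np.array([np.cos(a),np.sin(a),0]);ey=np.array([-ex[1],ex[0],0]);o=np.array([.544,.2185,0])
X=(W-o)@ex;Y=(W-o)@ey;Z=W[...,2]
m=(abs(Y*1000-30)<9)&(abs(X)<.006)&(Z>.085); print('web',np.median(Z[m]), np.polyfit(X[m],Z[m],1),np.polyfit(Y[m],Z[m],1))
m=(abs(Y*1000-60-25)<9)&(abs(X)<.006)&(Z>.085)&(Z<.11); print('fixed web',m.sum(),np.median(Z[m]), np.polyfit(X[m],Z[m],1),np.polyfit(Y[m],Z[m],1))
p=cv2.imread('pics/t10.png');cv2.imwrite('pics/t10b.png',cv2.resize(p[80:280,90:420],None,fx=2.4,fy=2.4))
E
```

```text
time_s: 12.78
tool_pos: [0.5449, 0.2184, 0.1187]
tool_rot: [0.446, 0.549, 0.446, -0.548]
ft_force: [-3.6, -0.3, 11.8]
gripper_width: 0.132
turn 0 [-0.08  0.07  0.05]
turn 180 [ 1.1000e-01  1.2000e-01 -1.7995e+02]
[0.5449379  0.21836052 0.11873511] [-2.45010712 -0.48488447 13.17396885] [-0.32705785  0.57212457 -0.05246148] 12.875
web 0.09467722057851652 [-0.00293237  0.09469372] [-0.00209545  0.09475677]
fixed web 835 0.09479951345870528 [-0.00300106  0.09477625] [-0.00054802  0.09482251]
```

View pics/t10b.png

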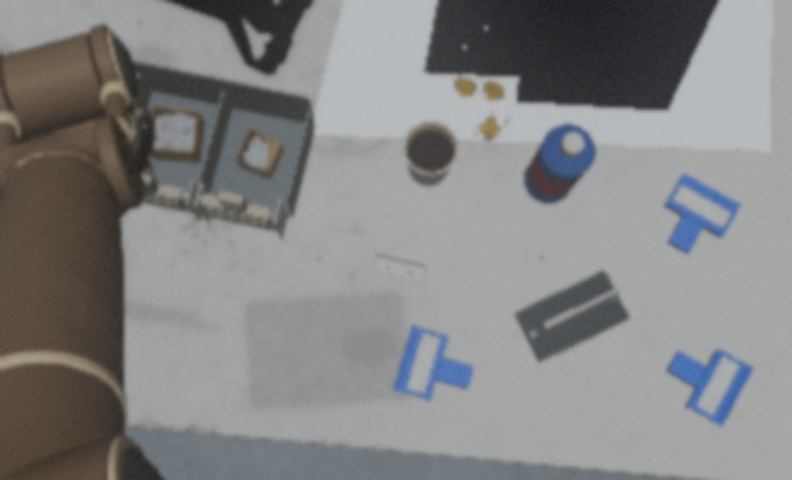

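View pics/w10.png

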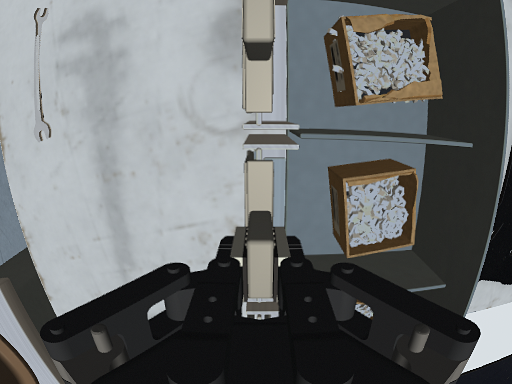

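The web is level with the neighbouring holder's (94.7 mm against 94.8 mm), slopes the same way, and the press is steady at 12–13 N. The bystanders have not moved, so I am handing in.

```bash
python3 -c "
from plant import arm
print(arm.sign_off()); s=arm.read_state(); print(s['time_s'],s['tool_pos'],s['ft_force'],s['gripper_width'])"
```

```text
the job is handed in; nothing more can be done
None
the job is handed in; nothing more can be done
```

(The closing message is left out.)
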